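# Refit the battery cover of a bench meter

## Task

Fresh batteries are in the bench meter; put its loose blue battery cover back on: with the top edge still raised, hook the lip at its lower edge under the ledge at the low end of the battery bay, then swing the top edge down until the cover is flush with the deck. Then turn the orange latch above the bay a quarter turn so that its arm points straight down over the cover's top edge, to the white dot on the cover. Leave the parts box and the bottles where they stand.

Things in the scene. Friction and masses are not known exactly. Their poses are not given: they have to be found in the camera images.
- meter: Grey wedge-shaped bench meter, fixed, 224 mm wide, 210 deep, 60 high in front, 130 at the back; display and keys on its left half, open battery bay on its right half. Stands turned so that its low front looks to the robot's right. Origin on the table under its middle; x to its back, y to its left.
- bay: Battery bay, 45 mm right of the meter's middle line. Deck frame, sloping 20 deg: x up the slope (to the back), y left, z square out of the deck. Origin on the deck surface, at the lower edge of the seated cover. Recess for the cover: x -3 to 122, y -54 to 54 mm, with a step at z = -6 that its plate rests on; opening within the step: y -42 to 42, x to 114. Cell tops at z = -12.5.
- ledge (a point): Middle of the ledge's upper edge, bay frame (-3, 0, 0) mm. The ledge is the deck skin, 4 mm thick (z -4 to 0); under it a slot 84 mm wide (y -42 to 42) and 12 mm high (z -16 to -4) runs 15 mm deep, to x = -18. The recess is too short to lay the cover in flat and slide it under the ledge.
- cover: Loose blue cover, about 0.18 kg, lying on the table grip up. Origin under its middle on its lowest plane; x from lip edge to top edge, z out of the outer face. Plate x -60 to 60, y -52 to 52, z 4 to 10 mm; ribs beneath (x -48 to 48, y +-37.5, z 0 to 4) drop inside the bay's step. Seated: origin at bay x 57 to 62, y +-2, z -10 mm, axes parallel to the bay's; it stays shut by its weight.
- cover_lip (a point): Middle of the lip's tip, cover frame (-72, 0, 2) mm. The lip is 68 mm wide (y), 4 mm thick (z 0 to 4) and projects 12 mm beyond the plate's lower edge (x -72 to -60).
- cover_grip (a point): On the cover's grip: a solid upright bar on the outer face, 14 mm thick (cover x -1 to 13), 70 mm long (along y), z 10 to 40 mm of the cover frame. The point lies on its middle at cover (6, 0, 34) mm, 24 mm above the outer face: a good TCP point, pinching along the cover's x.
- cover_top (a point): Middle of the cover's top edge on the outer face, cover frame (60, 0, 10) mm. The white dot lies on the outer face at cover (33, 0).
- latch (a joint): Orange turn latch on the deck above the bay. At 0 its arm points to the meter's left (bay +y), clear of the cover; the value grows counter-clockwise seen from above, to the stop at 1.57, where the arm points down the slope over the cover's top edge. The arm passes over the cover only when that is fully down. Stays where it is left (0.06 N m of friction).
- latch_grip (a point): On the latch's axis (parallel to bay z), bay frame (140, 0, 28) mm, inside the latch's grip wing: 12 mm thick, 44 mm long along the arm (centred on the axis), 7 to 34 mm above the deck. Its axes turn with the latch; y points along the arm. A good TCP point for pinching the wing.
- latch_tip (a point): Tip of the latch's arm, 32 mm from the axis; the arm is 16 mm wide and lies 2 to 7 mm above the deck.
- parts_box: Clear plastic parts box 93 x 130 mm, 29 mm tall, lying on the bench; origin under its middle. To be left alone.
- glass_bottle: Clear one-litre bottle, 101 mm wide, 227 mm tall, upright; origin under its middle. To be left alone.
- dropper_red: Small bottle with red cap, 29 mm wide, 64 mm tall, upright; origin under its middle. To be left alone.
- dropper_blue: Small bottle with blue cap, 27 mm wide, 60 mm tall, upright; origin under its middle. To be left alone.

How it is judged:
On the way, in this order (a step that is already met when the one before it is completed fails the run):
1. the cover's lip is under the ledge while its top edge still stands raised (7 to 45 degrees) (x of cover_lip in the frame of bay between -0.019 and -0.006 m and z of cover_lip in the frame of bay below -0.006 m and y of cover_lip in the frame of bay between -0.006 and 0.006 m and angle between the z axis of cover and the z axis of bay, either way round between 0.12 and 0.8 rad), for 0.2 s.
2. the cover is shut, flush with the deck, its lip still under the ledge (x of cover_lip in the frame of bay between -0.019 and -0.006 m and z of cover_lip in the frame of bay between -0.012 and -0.006 m and y of cover_lip in the frame of bay between -0.006 and 0.006 m and angle between the z axis of cover and the z axis of bay, either way round below 0.04 rad and z of cover_top in the frame of bay between -0.004 and 0.0025 m), for 0.2 s.
At the end, for the whole second after the job is handed in: The cover lies at rest in the bay, its lip 3 mm or more under the ledge, parallel to the deck within 0.04 rad and its top edge flush within 2.5 mm above and 4 mm below the deck, within 6 mm sideways; the latch is turned to 1.3 rad or more, its arm over the cover's top edge (all of step 2 and value of joint latch above 1.3 rad and linear speed of cover below 0.02 m/s); the robot touches nothing.
It fails at once if a bystander (parts box or bottle) is shifted by more than 40 mm or knocked over (distance of any of parts_box, glass_bottle, dropper_red, dropper_blue from where it was at the start of the episode above 0.04 m or angle between any of parts_box, glass_bottle, dropper_red, dropper_blue's own z axis and vertical above 0.5 rad).
It also fails if it takes over 53 s, if anything falls off the work surface, if the arm or the gripper's body presses on something with over 40 N, if the wrist force passes 120 N, or if a joint passes its speed limit or range.

## Robot

A 6-joint arm with a two-finger parallel gripper is mounted at the origin on the work surface; the furniture and walls round the work are solid. World frame = base frame: x ahead of the robot, y to its left, z up, the work surface at z = 0. Lengths are in m, angles in rad, forces in N, time in s.
With the tool pointing down it reaches from about 0.275 to 0.75 m from the base axis. Payload 10.2 kg.
Tool frame: the origin (TCP) lies between the finger pads, 19 mm behind the fingertips; this is the grasp point; z points along the fingers, y is the line along which they close (so a half turn about z gives the same grasp; the last joint's range is limited). The gripper opens to 85 mm and grips with 20 to 120 N. Pads are 22 mm wide; open, the fingers measure 114 mm over their backs; the gripper's body (76 mm by 85 mm) begins 54 mm behind the grasp point. The pads swing forward as they close: fully open they stand 13 mm farther back than shut.
Start: joints at [-1.387, 0.313, 1.498, -0, 1.331, -0.223], TCP at [0.208, -0.482, 0.25] pointing down, gripper open.
Joint ranges: [-2.94, 2.94], [-0.97, 2.17], [0.19, 2.56], [-1.23, 4.37], [0.02, 3.11], [-2.88, 2.88]. Speed limits (rad/s): [2.39, 2.39, 3.01, 3.14, 3.14, 3.14].

## Interface

Orientations are given as a unit quaternion [x, y, z, w].
In Python, from bench import env gives the robot as it stands. Calls block until the motion is done:
- env.reach(position, orientation): joint-space move of the TCP to a pose.
- env.movel(position, velocity=0.15, frame=None, guard=None): straight line of the TCP; frame=None keeps the orientation; velocity is the mean speed in m/s. With guard (N) it stops when the force on the tool has changed by that much, and returns True; else False.
- env.set_joints(angles): joint-space move.
- env.release() and env.close_gripper(effort=None): open the fingers fully, or close them until they stop; effort is the grip in N (None keeps the last).
- env.hold(seconds).
- env.ik(position, orientation): joint angles nearest the present ones, or None.
- env.sense(): the state.
- env.grab_frame(name): name is "scene" or "side" or "wrist"; returns a dict with "frame" (480x640x3 uint8, red, green, blue), "mtx" (3x3 intrinsics, pixels), "k1" (the pictures are not rectified: a ray, as slopes to the right and down, at radius r is drawn at 1 + k1 r^2 times it, then the intrinsics apply), "view" (4x4, takes a point from world to camera coordinates). Camera axes: x right, y down, z forward; pixel columns grow to the right and rows downward; lengths in m; the calibration is good to about 2 mm. A picture is of the moment at which its call begins. There is no depth.
A pose or a line that the arm cannot do raises env.MotionError and nothing moves.
- env.hand_in(): hands the job in; it is judged then, once.
The state is a dict: "clock": time; "joints": joint angles; "qvel": joint speeds; "joint_efforts": joint torques, N m; "position": TCP position; "ee_rot": TCP orientation; "contact_force": force on the tool from outside, world axes, zero at the start; "ft_torque": the same for the moment, N m; "finger_gap": opening from 0.0 (shut) to 1.0 (fully open); "gripper_force": force on a finger pad.
Only numpy, scipy, OpenCV 4.12 (cv2) and the standard library are available. Lean on these libraries where they do the work, as an engineer would, in place of code of your own. Each camera call takes 0.05 s, during which the arm holds its last target. There are 200 camera calls.

## Working session

There is one attempt and no reset: what is moved stays moved. The work goes in short steps, each a Python script; the robot and the scene stay as the last script left them, time stands still between calls to the robot, and variables do not carry over. Pictures are saved under pics/ and viewed, at most 10 in all, crops included, and the job is handed in when it is done.

```bash
ls; mkdir -p pics
python3 - <<'E'
from bench import env
import cv2,numpy as np,pickle
for n in("scene","side","wrist"):
    d=env.grab_frame(n); pickle.dump(d,open(f"pics/{n}0.pkl","wb")); cv2.imwrite(f"pics/{n}0.png",d["frame"][:,:,::-1])
    print(n,d["mtx"].tolist(),d["k1"],np.round(d["view"],3).tolist())
s=env.sense();print(s)
E
```

```text
bench.py
pics
scene [[598.7839804095896, 0.0, 323.49864296981974], [0.0, 598.7839804095896, 233.94173661832923], [0.0, 0.0, 1.0]] -0.021220853052783265 [[0.717, -0.697, -0.004, -0.278], [-0.375, -0.381, -0.845, 0.296], [0.588, 0.607, -0.535, 1.397], [0.0, 0.0, 0.0, 1.0]]
side [[439.913073808921, 0.0, 320.26609826893247], [0.0, 439.913073808921, 246.2943911540225], [0.0, 0.0, 1.0]] -0.08263046981094012 [[-0.999, 0.038, -0.022, 0.491], [0.039, 0.559, -0.828, 0.04], [-0.019, -0.828, -0.56, 1.273], [0.0, 0.0, 0.0, 1.0]]
wrist [[350.7427673135247, 0.0, 314.64604983132006], [0.0, 350.7427673135247, 237.95748438257425], [0.0, 0.0, 1.0]] -0.0653827813221396 [[0.396, -0.918, -0.001, -0.523], [-0.883, -0.381, 0.274, -0.036], [-0.252, -0.107, -0.962, 0.376], [0.0, 0.0, 0.0, 1.0]]
{'clock': 0.15, 'joints': array([-1.38741193e+00,  3.13308336e-01,  1.49825038e+00, -2.89872530e-08,
        1.33102754e+00, -2.23425917e-01]), 'qvel': array([ 2.04735866e-04, -2.86283472e-03, -3.28923741e-03, -3.52569737e-04,
       -6.43251191e-05, -1.17266803e-03]), 'joint_efforts': array([ 2.09103251e-03, -4.12367964e+01, -2.59796369e+01, -1.47452874e-04,
        3.22351189e-03,  4.80353208e-06]), 'position': array([ 0.20767586, -0.48198305,  0.24957785]), 'ee_rot': array([ 9.79384275e-01,  2.02005431e-01,  9.93161977e-06, -4.96702979e-04]), 'contact_force': array([ 0.87942575,  0.22891922, -0.30028171]), 'ft_torque': array([-0.01842864, -0.07121025, -0.01624721]), 'gripper_force': 0.0, 'finger_gap': 0.9988322798779131}
```

View pics/scene0.png

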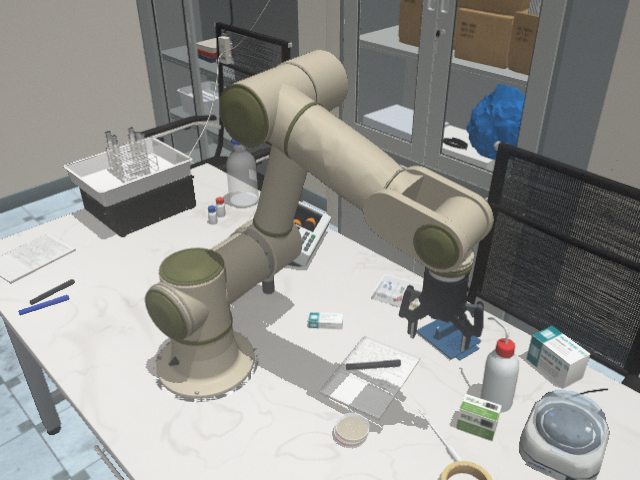

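View pics/side0.png

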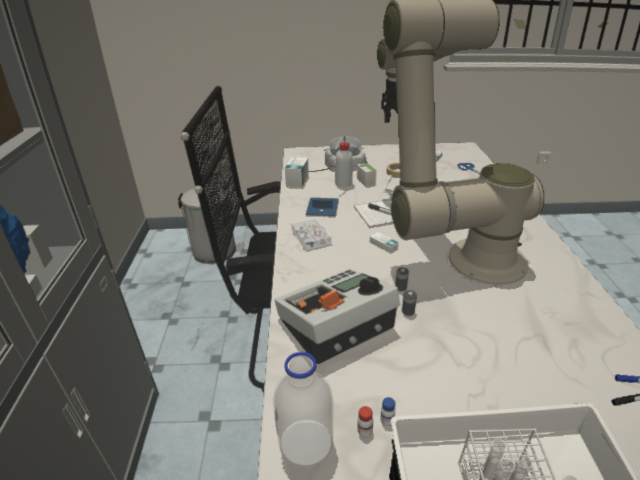

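The scene view shows the arm hiding the meter, with the cover under the gripper at about (450,337). In the side view the meter is at about (337,310), with the bay on the left half and the orange latch near (330,299). The glass bottle is at (303,410), the droppers at (366,420) and (388,408), and the parts box at (311,235).

```bash
cat > h.py <<'E'
import numpy as np,cv2,pickle
from scipy.spatial.transform import Rotation as R
def ray(d,uv):
    K=np.array(d["mtx"]);V=np.array(d["view"])
    p=cv2.undistortPoints(np.array([[uv]],float),K,np.array([d["k1"],0,0,0,0.]))[0,0]
    r=V[:3,:3].T@np.array([p[0],p[1],1]);return -V[:3,:3].T@V[:3,3],r/np.linalg.norm(r)
def onz(d,uv,z):
    c,r=ray(d,uv);return c+r*(z-c[2])/r[2]
def proj(d,P):
    V=np.array(d["view"]);q=np.atleast_2d(P)@V[:3,:3].T+V[:3,3];s=q[:,:2]/q[:,2:]
    s=s*(1+d["k1"]*(s**2).sum(1,keepdims=True));K=np.array(d["mtx"]);return s*[K[0,0],K[1,1]]+[K[0,2],K[1,2]]
def load(n):return pickle.load(open(f"pics/{n}.pkl","rb"))
def snap(env,cam,name):
    d=env.grab_frame(cam);pickle.dump(d,open(f"pics/{name}.pkl","wb"));cv2.imwrite(f"pics/{name}.png",d["frame"][:,:,::-1]);return d
E
python3 - <<'E'
from h import *
d=load("side0")
for uv,z in [((337,310),.1),((277,302),.1),((395,290),.07),((310,358),0),((395,325),0),((303,445),0),((366,425),0),((388,412),0),((311,235),0.03),((322,207),.01)]: print(uv,onz(d,uv,z).round(3))
E
```

```text
(337, 310) [0.464 0.293 0.1  ]
(277, 302) [0.597 0.259 0.1  ]
(395, 290) [0.316 0.199 0.07 ]
(310, 358) [0.528 0.339 0.   ]
(395, 325) [0.319 0.247 0.   ]
(303, 445) [ 0.545  0.552 -0.   ]
(366, 425) [0.423 0.516 0.   ]
(388, 412) [0.376 0.489 0.   ]
(311, 235) [ 0.515 -0.126  0.03 ]
(322, 207) [ 0.472 -0.336  0.01 ]
```

View pics/wrist0.png

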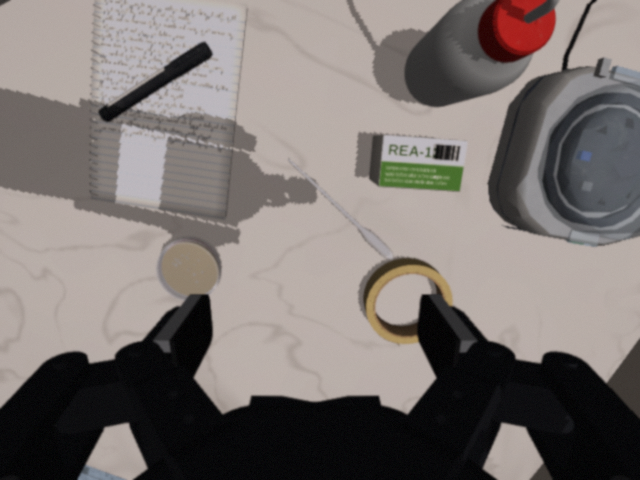

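The wrist camera looks off to the side and does not show the cover. I'll move it over the cover first, then over the meter.

```bash
cat > v1.py <<'E'
from bench import env
from h import *
d=load("wrist0");s=env.sense()
V=np.array(d["view"]);T=np.eye(4);T[:3,:3]=R.from_quat([9.79384275e-01,2.02005431e-01,9.93161977e-06,-4.96702979e-04]).as_matrix();T[:3,3]=[ 0.20767586, -0.48198305,  0.24957785]
C=np.linalg.inv(V); X=np.linalg.inv(T)@C  # cam in tool
np.save("X.npy",X);print(X.round(3))
# tool-down yaw options, aim optical axis at target
def aim(target,h,yaw):
    Rt=R.from_euler("z",yaw)*R.from_euler("x",np.pi)
    c=Rt.apply(X[:3,3]);a=Rt.apply(X[:3,2]);
    cz=h+c[2];k=(target[2]-cz)/a[2]
    p=np.array(target)-k*a-c;p[2]=h;return p,Rt.as_quat()
def go(target,hs,yaws):
    for h in hs:
        for yaw in yaws:
            p,q=aim(target,h,yaw)
            if env.ik(p,q) is not None:
                print(h,yaw,p.round(3));env.reach(p,q);return True
Y=np.deg2rad([90,75,105,60,120,45,0,-45,-90,135,180])
go([0.47,-0.336,0.01],[.25,.2,.3],Y); d=snap(env,"wrist","w_cover")
go([0.47,0.27,0.1],[.4,.35,.3],Y); d=snap(env,"wrist","w_meter"); snap(env,"scene","scene1")
print(env.sense()["clock"],env.sense()["joints"].round(2))
E
python3 v1.py
```

```text
[[ 0.    -0.962 -0.274  0.068]
 [ 1.     0.    -0.    -0.002]
 [ 0.    -0.274  0.962 -0.122]
 [ 0.     0.     0.     1.   ]]
0.25 1.5707963267948966 [ 0.472 -0.301  0.25 ]
0.4 1.5707963267948966 [0.472 0.322 0.4  ]
3.8 [ 0.39  0.37  1.03 -0.    1.74  0.39]
```

View pics/w_cover.png

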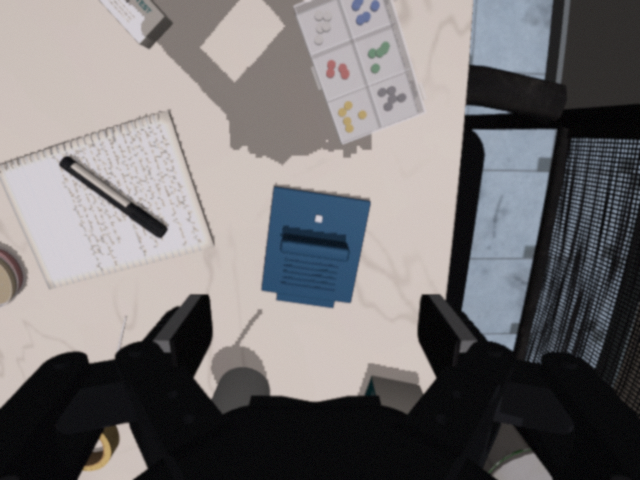

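View pics/w_meter.png

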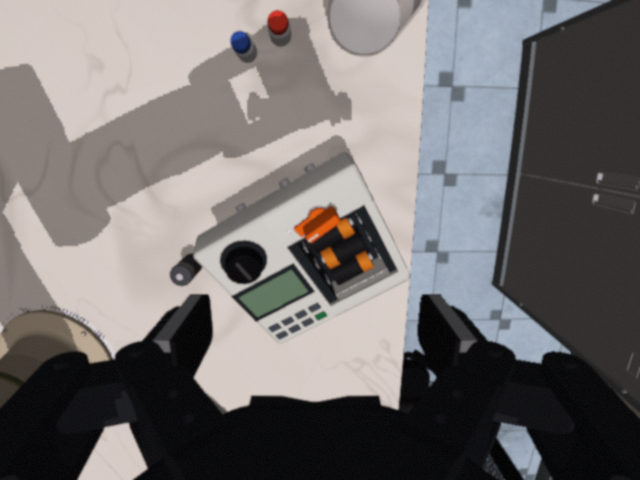

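The cover's lip points toward the image bottom (world -y). Its plate corners are at about (274,185), (370,200), (351,303) and (262,291), and the white dot is at (319,219). The meter is turned roughly 30° in the image. Its bay runs from about (290,245)/(350,205) down to (333,302)/(397,270), with the orange latch at (318,226). I'll take one closer look at the bay.

```bash
cat > v2.py <<'E'
from bench import env
from h import *
X=np.load("X.npy")
def aim(target,h,yaw):
    Rt=R.from_euler("z",yaw)*R.from_euler("x",np.pi)
    c=Rt.apply(X[:3,3]);a=Rt.apply(X[:3,2]);k=(target[2]-h-c[2])/a[2]
    p=np.array(target)-k*a-c;p[2]=h;return p,Rt.as_quat()
t=onz(load("w_meter"),(345,252),.1);print(t)
p,q=aim(t,.27,np.pi/2);print(p,env.ik(p,q) is not None);env.reach(p,q)
snap(env,"wrist","w_bay");snap(env,"side","side2");snap(env,"scene","scene2")
c=cv2.imread("pics/w_bay.png")[100:360,160:500];cv2.imwrite("pics/c_bay.png",cv2.resize(c,None,fx=2.3,fy=2.3,interpolation=cv2.INTER_CUBIC))
c=cv2.imread("pics/w_cover.png")[170:320,230:400];cv2.imwrite("pics/c_cover.png",cv2.resize(c,None,fx=4,fy=4,interpolation=cv2.INTER_CUBIC))
E
python3 v2.py
```

```text
[0.5087396  0.25308977 0.1       ]
[0.51056882 0.2678234  0.27      ] True
```

View pics/c_bay.png

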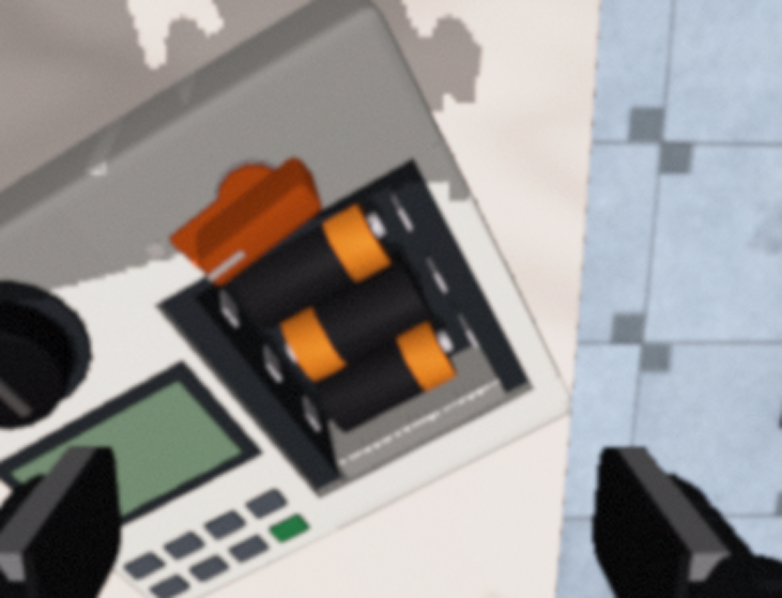

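View pics/c_cover.png

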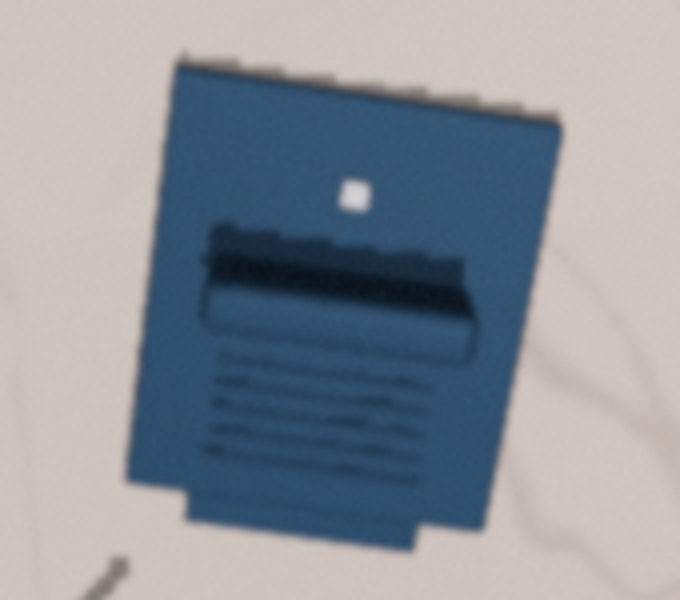

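The cover crop shows plate corners TL (177,70), TR (560,127), BL (127,482) and BR (484,531). The dot is at (355,196) and the lip tip corners are at (187,520) and (413,550). The bay crop shows recess corners at (160,305), (414,160), (530,387) and (320,496), and the latch arm tip near (195,260) pointing left.

```bash
cat > fit.py <<'E'
from h import *
from scipy.optimize import least_squares
d=load("w_cover")
M=np.array([[60,52,10],[60,-52,10],[-60,52,10],[-60,-52,10],[33,0,10],[-72,34,4],[-72,-34,4]])/1e3
U=np.array([[177,70],[560,127],[127,482],[484,531],[355,196],[187,520],[413,550]])/4+[230,170]-.4
f=lambda p:(proj(d,R.from_euler("z",p[2]).apply(M)+[p[0],p[1],0])-U).ravel()
s=least_squares(f,[.47,-.33,1.5]);print("cover",s.x,s.fun.reshape(-1,2).round(1).tolist());np.save("cover.npy",s.x)
d=load("w_bay")
Bm=np.array([[122,54,0],[122,-54,0],[-3,-54,0],[-3,54,0]])/1e3
Ub=np.array([[160,305],[414,160],[530,387],[320,496]])/2.3+[160,100]-.3
def T(p): return R.from_euler("z",p[3])*R.from_euler("y",-np.deg2rad(20))
f=lambda p:(proj(d,T(p).apply(Bm)+p[:3])-Ub).ravel()
s=least_squares(f,[.53,.2,.09,2.1]);print("bay",s.x,np.rad2deg(s.x[3]),s.fun.reshape(-1,2).round(1).tolist())
np.save("bay.npy",s.x)
# overlay predictions in other views
def box(x,y,z): return np.array([[a,b,c] for c in z for a,b in((x[0],y[0]),(x[0],y[1]),(x[1],y[1]),(x[1],y[0]))])/1e3
out=[]
p=s.x
for n,(x0,y0,x1,y1),k in(("side2",(260,255,410,365),2.6),("scene2",(200,130,360,290),2.4),("w_bay",(180,130,420,330),1.6)):
    d=load(n);im=cv2.resize(d["frame"][y0:y1,x0:x1,::-1],None,fx=k,fy=k,interpolation=cv2.INTER_CUBIC)
    dr=lambda P,c:cv2.polylines(im,[np.int32((proj(d,T(p).apply(P)+p[:3])-[x0,y0]+.5)*k)],True,c,1)
    dr(Bm,(0,255,0)); dr(np.array([[134,-22,34],[134,22,34],[146,22,34],[146,-22,34]])/1e3,(255,0,255));dr(np.array([[132,0,7],[132,32,7],[148,32,7],[148,0,7]])/1e3,(255,255,0))
    out.append(im)
W=800;H=600;C=np.zeros((H,W,3),np.uint8)
a,b,c=out;C[:a.shape[0],:a.shape[1]]=a;C[:b.shape[0],a.shape[1]:a.shape[1]+b.shape[1]]=b[:, :W-a.shape[1]];C[a.shape[0]:a.shape[0]+c.shape[0],:c.shape[1]]=c[:H-a.shape[0]]
cv2.imwrite("pics/ov.png",C)
E
python3 fit.py
```

```text
cover [ 0.46839599 -0.34518983  1.42036856] [[-1.4, -1.8], [2.0, -1.3], [-1.2, 1.1], [0.7, 1.3], [0.0, -0.7], [-0.9, 1.0], [0.8, 1.4]]
bay [0.53874914 0.18770414 0.06000867 2.08113273] 119.24012183250434 [[-0.3, -0.4], [-0.3, 0.5], [0.6, 0.2], [0.2, -0.4]]
```

View pics/ov.png

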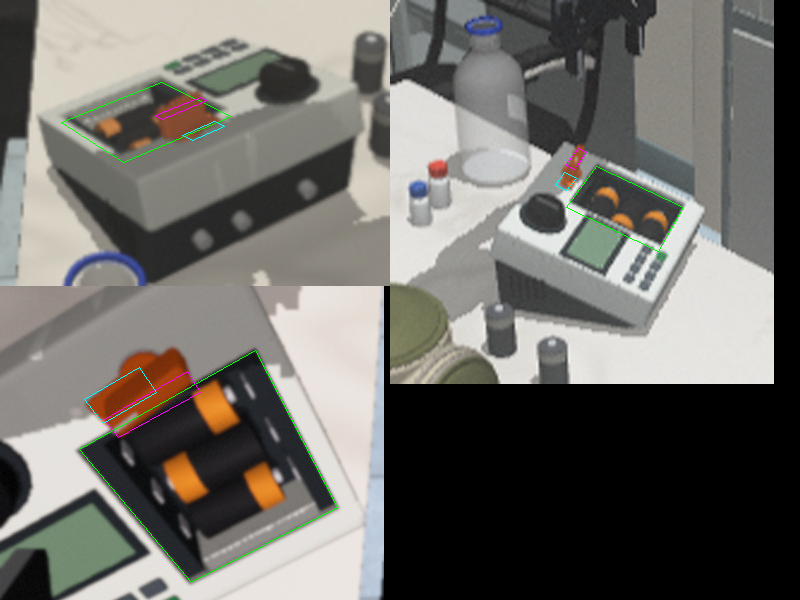

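The overlay shows the wrist view predicting about 3% too large, so the latch and bay come out too low. I'll check the scale against the other cameras using the cover, which lies on the table at a known height.

```bash
cat > chk.py <<'E'
from h import *
from scipy.optimize import least_squares
d=load("w_cover")
M=np.array([[60,52,10],[60,-52,10],[-60,52,10],[-60,-52,10],[33,0,10],[-72,34,4],[-72,-34,4]])/1e3
U=np.array([[177,70],[560,127],[127,482],[484,531],[355,196],[187,520],[413,550]])/4+[230,170]-.4
for free in("z","f"):
    def f(p):
        e=dict(d)
        if free=="f": K=np.array(d["mtx"]).copy();K[0,0]*=p[3];K[1,1]*=p[3];e["mtx"]=K
        return (proj(e,R.from_euler("z",p[2]).apply(M)+[p[0],p[1],p[3] if free=="z" else 0])-U).ravel()
    s=least_squares(f,[.47,-.33,1.5,0 if free=="z" else 1]);print(free,s.x.round(4),s.fun.reshape(-1,2).round(1).tolist())
print("cam",(-np.array(d["view"])[:3,:3].T@np.array(d["view"])[:3,3]).round(4))
for n in("side0","side2","scene1","scene2"):
    e=load(n);h=cv2.cvtColor(e["frame"],cv2.COLOR_RGB2HSV)
    m=cv2.inRange(h,(98,110,30),(112,255,255));k,l,st,c=cv2.connectedComponentsWithStats(m)
    pr=proj(e,[.468,-.345,.008])[0]
    for i in range(1,k):
        if st[i,4]>60 and np.linalg.norm(c[i]-pr)<40: print(n,st[i],c[i].round(1),"pred",pr.round(1),onz(e,c[i],.01).round(4))
        if st[i,4]>60 and np.linalg.norm(c[i]-pr)<40: 
            pts=cv2.findContours((l==i).astype(np.uint8),0,2)[0][0];P=cv2.approxPolyDP(pts,3,True)[:,0]
            print([ (q.tolist(),onz(e,q,.01)[:2].round(3).tolist()) for q in P])
E
python3 chk.py; python3 -c "
from bench import env;s=env.sense();print(s['position'],s['clock'])"
```

```text
z [ 0.4683 -0.3483  1.4203 -0.0098] [[-0.3, -0.0], [0.4, 0.1], [0.2, 0.0], [-0.3, -0.0], [-0.1, 0.1], [-0.0, -0.2], [0.3, -0.0]]
f [ 0.4683 -0.3456  1.4203  0.9746] [[-0.4, -0.0], [0.4, 0.1], [0.2, 0.1], [-0.3, -0.0], [-0.1, 0.2], [0.0, -0.3], [0.2, -0.0]]
cam [ 0.4696 -0.2314  0.3717]
[0.51083883 0.2686599  0.27198634] 4.5833
```

```bash
cat > chk2.py <<'E'
from h import *
from scipy.optimize import least_squares
for n in("side0","side2","scene1","scene2"):
    e=load(n);f=e["frame"].astype(int)
    pr=proj(e,[.468,-.347,.008])[0]
    x,y=pr.round().astype(int)
    if not(0<x<640 and 0<y<480): print(n,"out",pr);continue
    m=((f[:,:,2]-f[:,:,0])>25).astype(np.uint8)
    k,l,st,c=cv2.connectedComponentsWithStats(m)
    print(n,"pred",pr.round(1),"px",f[y,x])
    for i in range(1,k):
        if st[i,4]>60 and np.linalg.norm(c[i]-pr)<40:
            pts=cv2.findContours((l==i).astype(np.uint8),0,2)[0][0];P=cv2.approxPolyDP(pts,2.5,True)[:,0]
            print(st[i],c[i].round(1),onz(e,c[i],.01).round(4)); print([ (q.tolist(),onz(e,q,.01)[:2].round(3).tolist()) for q in P])
# bay in w_bay under the two hypotheses, and predicted top corners/orange in w_meter
Bm=np.array([[122,54,0],[122,-54,0],[-3,-54,0],[-3,54,0]])/1e3
Ub=np.array([[160,305],[414,160],[530,387],[320,496]])/2.3+[160,100]-.3
T=lambda p:R.from_euler("z",p[3])*R.from_euler("y",-np.deg2rad(20))
def mod(d,hyp):
    e=dict(d)
    if hyp=="f": K=np.array(d["mtx"]).copy();K[0,0]*=.9746;K[1,1]*=.9746;e["mtx"]=K
    if hyp=="z": V=np.array(d["view"]).copy();V[2,3]+=.0098;e["view"]=V
    return e
for hyp in("0","f","z"):
    d=mod(load("w_bay"),hyp)
    s=least_squares(lambda p:(proj(d,T(p).apply(Bm)+p[:3])-Ub).ravel(),[.53,.2,.09,2.1])
    print(hyp,s.x.round(4),s.fun.round(1));p=s.x
    L=T(p).apply(np.array([.14,0,.018]))+p[:3]
    for n in("w_bay","w_meter","side2","scene2"):
        e=load(n);e=mod(e,hyp) if n[0]=="w" else e
        f=cv2.cvtColor(e["frame"],cv2.COLOR_RGB2HSV);m=cv2.inRange(f,(4,190,60),(13,255,215))
        m=cv2.morphologyEx(m,cv2.MORPH_OPEN,np.ones((2,2)));q=proj(e,L)[0];k,l,st,c=cv2.connectedComponentsWithStats(m)
        print(" ",n,"latch pred",q.round(1),[(c[i].round(1).tolist(),int(st[i,4])) for i in range(1,k) if st[i,4]>15 and np.linalg.norm(c[i]-q)<40], "corners",proj(e,T(p).apply(Bm)+p[:3]).round(1).tolist())
E
python3 chk2.py
```

```text
side0 pred [323.1 205.9] px [54 62 68]
[307 198  31  17 271] [322.2 207.4] [ 0.472  -0.3335  0.01  ]
[([310, 199], [0.513, -0.399]), ([307, 213], [0.525, -0.298]), ([334, 214], [0.434, -0.284]), ([337, 199], [0.416, -0.391])]
side2 pred [323.1 205.9] px [42 42 40]
scene1 pred [446.4 334.8] px [ 79  95 111]
[ 417  315   64   45 1492] [450.3 337.5] [ 0.4649 -0.3607  0.01  ]
[([417, 330], [0.429, -0.287]), ([451, 358], [0.408, -0.403]), ([460, 359], [0.421, -0.42]), ([476, 350], [0.472, -0.429]), ([475, 344], [0.488, -0.415]), ([480, 340], [0.509, -0.416]), ([459, 325], [0.518, -0.349]), ([457, 319], [0.533, -0.332]), ([452, 320], [0.521, -0.325]), ([446, 315], [0.526, -0.303])]
scene2 pred [446.4 334.8] px [ 76  91 107]
[ 417  315   64   45 1488] [450.4 337.6] [ 0.465  -0.3608  0.01  ]
[([417, 330], [0.429, -0.287]), ([450, 358], [0.407, -0.402]), ([456, 356], [0.422, -0.407]), ([460, 359], [0.421, -0.42]), ([478, 348], [0.482, -0.428]), ([475, 344], [0.488, -0.415]), ([480, 340], [0.509, -0.416]), ([458, 324], [0.519, -0.345]), ([457, 319], [0.533, -0.332]), ([452, 320], [0.521, -0.32
[... 1003 characters left out ...]
], [283.0, 299.8], [321.5, 284.3]]
  scene2 latch pred [275.1 197.3] [] corners [[272.4, 213.2], [284.8, 196.2], [321.5, 213.6], [310.8, 231.5]]
z [0.5387 0.1904 0.0694 2.0811] [-0.3 -0.4 -0.3  0.5  0.6  0.2  0.2 -0.4]
  w_bay latch pred [273.1 194.7] [([269.4, 194.6], 1766)] corners [[229.0, 231.9], [339.4, 169.7], [390.7, 268.2], [299.0, 315.0]]
  w_meter latch pred [320.7 222.7] [([320.1, 222.9], 650)] corners [[286.9, 246.2], [363.6, 204.6], [397.3, 270.7], [330.3, 304.8]]
  side2 latch pred [330.8 300.4] [] corners [[348.6, 296.8], [306.9, 314.8], [282.9, 299.5], [321.6, 284.0]]
  scene2 latch pred [274.9 196.8] [] corners [[272.3, 212.7], [284.7, 195.7], [321.3, 213.1], [310.7, 231.1]]
```

The cover fit agrees across the cameras at about (0.468, -0.3475). The bay origin comes out at about (0.539, 0.190, 0.0685) with a yaw of 119.2°. The placing clearances are tight, so I'll use contact to settle the heights. Next I'll set up the poses and check IK for both grasp senses.

```bash
cat > g.py <<'E'
from h import *
CV=np.array([.4683,-.3475,1.4203]);BAY=np.array([.5388,.1901,.0685]);BR=R.from_euler("z",2.0811)*R.from_euler("y",-np.deg2rad(20))
def tool(Rc,sg): # tool z=-cz, y=sg*cx
    return Rc*R.from_matrix(np.array([[0,sg,0],[sg,0,0],[0,0,-1.]]))
def place(tip,a,sg): # tip in bay frame mm, tilt deg
    rr=R.from_euler("y",-np.deg2rad(a)); o=np.array(tip)/1e3-rr.apply([-.072,0,.002])
    return BAY+BR.apply(o+rr.apply([.006,0,.034])),tool(BR*rr,sg).as_quat()
def grasp(sg,up=0):
    r=R.from_euler("z",CV[2]);return r.apply([.006,0,.034+up])+[CV[0],CV[1],0],tool(r,sg).as_quat()
def latch(th,up,sg): # mm above
    return BAY+BR.apply([.140,0,.028+up/1e3]),tool(BR*R.from_euler("z",th),sg).as_quat()
E
python3 - <<'E'
from bench import env
from g import *
for sg in(1,-1):
    print(sg)
    for n,(p,q) in dict(g1=grasp(sg,.12),g0=grasp(sg),p1=place((10,0,60),12,sg),p2=place((-12,0,-9),12,sg),p3=place((-12,0,-8),0,sg),l0=latch(0,0,sg),l0u=latch(0,60,sg),l1=latch(1.57,0,sg),l1u=latch(1.57,60,sg)).items():
        j=env.ik(p,q);print(n,p.round(3),None if j is None else np.round(j,2))
E
```

```text
1
g1 [ 0.469 -0.342  0.154] [-0.83  0.52  1.45 -0.    1.17 -2.25]
g0 [ 0.469 -0.342  0.034] [-0.83  0.68  1.54 -0.    0.92 -2.25]
p1 [0.52  0.223 0.197] [-0.    0.54  1.4   0.48  1.51 -2.19]
p2 [0.519 0.226 0.124] [ 0.    0.62  1.47  0.49  1.37 -2.26]
p3 [0.513 0.237 0.114] [ 0.09  0.58  1.52  0.34  1.21 -2.14]
l0 [0.479 0.297 0.143] [ 0.2   0.52  1.53  0.35  1.22 -2.02]
l0u [0.489 0.279 0.199] [ 0.17  0.46  1.46  0.34  1.36 -2.01]
l1 [0.479 0.297 0.143] [0.2  0.52 1.53 0.35 1.22 2.69]
l1u [0.489 0.279 0.199] [0.17 0.46 1.46 0.34 1.36 2.71]
-1
g1 [ 0.469 -0.342  0.154] [-0.83  0.52  1.45 -0.    1.17  0.89]
g0 [ 0.469 -0.342  0.034] [-0.83  0.68  1.54 -0.    0.92  0.89]
p1 [0.52  0.223 0.197] [-0.    0.54  1.4   0.48  1.51  0.95]
p2 [0.519 0.226 0.124] [0.   0.62 1.47 0.49 1.37 0.88]
p3 [0.513 0.237 0.114] [0.09 0.58 1.52 0.34 1.21 1.  ]
l0 [0.479 0.297 0.143] [0.2  0.52 1.53 0.35 1.22 1.12]
l0u [0.489 0.279 0.199] [0.17 0.46 1.46 0.34 1.36 1.13]
l1 [0.479 0.297 0.143] [ 0.2   0.52  1.53  0.35  1.22 -0.45]
l1u [0.489 0.279 0.199] [ 0.17  0.46  1.46  0.34  1.36 -0.44]
```

sg=-1 works for every pose. Now I'll grasp the cover and carry it over the bay.

```bash
cat > r1.py <<'E'
from bench import env
from g import *
sg=-1
st=lambda t:(lambda s:print(t,s["clock"].__round__(2),s["position"].round(4),"F",np.round(s["contact_force"],1),"gap",round(s["finger_gap"],3),round(s["gripper_force"],1)))(env.sense())
p,q=grasp(sg,.1);env.reach(p,q)
p,q=grasp(sg);print(p,env.movel(p,velocity=.08,guard=15));st("down")
env.close_gripper(effort=60);st("closed")
env.movel(p+[0,0,.15],velocity=.15);st("up")
p,q=place((8,0,45),12,sg);env.reach(p,q);env.hold(.3);st("hover");print(p)
snap(env,"side","side3");snap(env,"scene","scene3")
E
python3 r1.py
```

```text
[ 0.46919957 -0.34156782  0.034     ] False
down 8.22 [ 0.4694 -0.3418  0.0345] F [-0.6 -0.9  0.3] gap 1.001 0.0
closed 8.87 [ 0.4693 -0.3417  0.0342] F [-0.7 -0.9  3.1] gap 0.15 58.9
up 10.02 [ 0.4689 -0.3412  0.183 ] F [-0.4  0.3 -1.6] gap 0.147 58.4
hover 12.37 [0.5187 0.2259 0.182 ] F [ 0.7 -1.2 -2.3] gap 0.147 58.5
[0.51861905 0.22615303 0.18199357]
```

Grasped, with the gap matching the bar. Now a guarded descent to the step, to measure height and confirm it drops in sideways.

```bash
cat > r2.py <<'E'
from bench import env
from g import *
sg=-1
def st(t,a):
    s=env.sense();rr=R.from_euler("y",-np.deg2rad(a));r=BR.inv()*R.from_quat(s["ee_rot"])*tool(R.identity(),sg).inv()
    tip=BR.inv().apply(s["position"]-BAY)+r.apply(np.array([-.072,0,.002])-[.006,0,.034])
    print(t,round(s["clock"],2),"tip",(tip*1e3).round(2),"tilt",np.rad2deg(r.as_rotvec()).round(2),"Fbay",BR.inv().apply(s["contact_force"]).round(1));return tip*1e3
st("start",12)
env.movel(place((7,0,6),12,sg)[0],velocity=.1);st("a",12)
hit=env.movel(place((7,0,-14),12,sg)[0],velocity=.02,guard=5);print(hit);st("contact",12)
env.hold(.1);st("contact",12)
E
python3 r2.py
```

```text
start 12.47 tip [7.890e+00 1.000e-02 4.506e+01] tilt [-1.0e-02 -1.2e+01 -1.0e-02] Fbay [ 0.1  0.2 -2.1]
a 13.01 tip [ 7.1  -0.09  6.4 ] tilt [-1.000e-02 -1.202e+01  2.000e-02] Fbay [-1.2  2.5  5.1]
True
contact 13.28 tip [ 7.04 -0.05  6.21] tilt [ -0.02 -12.04   0.03] Fbay [-0.5  1.9  5.6]
contact 13.38 tip [ 7.07 -0.03  6.18] tilt [-1.000e-02 -1.204e+01  2.000e-02] Fbay [-0.8  0.9  5.5]
```

Contact came at tip z≈6 mm, about 16 mm earlier than expected. I'll look before going on.

```bash
cat > v3.py <<'E'
from bench import env
from g import *
import sys
tag=sys.argv[1]
s=env.sense();rc=R.from_quat(s["ee_rot"])*tool(R.identity(),-1).inv();o=s["position"]-rc.apply([.006,0,.034])
Bm=np.array([[122,54,0],[122,-54,0],[-3,-54,0],[-3,54,0]])/1e3
Pl=np.array([[60,52,10],[60,-52,10],[-60,-52,10],[-60,-34,10],[-72,-34,4],[-72,34,4],[-60,34,10],[-60,52,10]])/1e3
def tile(cam,c,w,ov):
    d=snap(env,cam,cam+tag) if not ov else load(cam+tag)
    x0,y0=int(c[0]-w/2),int(c[1]-w*3/8);k=400/w
    x0=max(0,min(640-w,x0));y0=max(0,min(480-int(w*.75),y0))
    im=cv2.resize(d["frame"][y0:y0+int(w*.75),x0:x0+w,::-1],(400,300),interpolation=cv2.INTER_CUBIC)
    if ov:
        for P,col in((BR.apply(Bm)+BAY,(0,255,0)),(rc.apply(Pl)+o,(0,0,255))):
            cv2.polylines(im,[np.int32((proj(d,P)-[x0,y0]+.5)*k)],True,col,1)
    return im
m=BAY+BR.apply([.06,0,.02])
cs=proj(env.grab_frame("side"),m)[0];cc=proj(env.grab_frame("scene"),m)[0]
a=tile("side",cs,140,0);b=tile("scene",cc,160,0);c=tile("wrist",(320,240),640,0)
cv2.imwrite(f"pics/v{tag}.png",np.vstack([np.hstack([a,b]),np.hstack([c,tile("scene",cc,160,1)])]))
E
python3 v3.py A
```

```text
(no output)
```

View pics/vA.png

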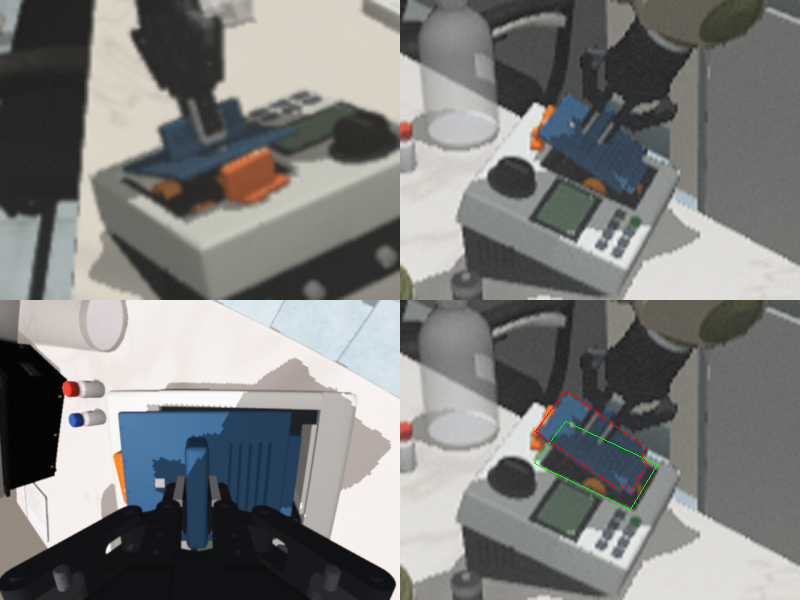

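The top edge overhangs the latch wing: the cover's top is at bay x≈136 and the wing starts at x≈134, up to z≈34. That explains the contact and also confirms my heights to about 1.6 mm. I'll back off and come in steeper and closer to the ledge, so the top edge clears the latch.

```bash
sed -i '/^st("start"/,$d' r2.py; cp r2.py common.py
cat > r3.py <<'E'
from common import *
def mv(tip,a,v,g=None):
    p,q=place(tip,a,sg);return env.movel(p,velocity=v,frame=q,guard=g)
env.movel(place((7,0,25),12,sg)[0],velocity=.1)
mv((3,0,25),18,.06);st("hover",18)
print(mv((3,0,-2),18,.05,6));t=st("low",18)
if t[2]<0:
    print(mv((3,0,-14),18,.015,5));st("contact",18);env.hold(.1);st("c",18)
E
python3 r3.py
```

```text
hover 14.32 tip [ 2.53  0.35 24.22] tilt [  0.05 -17.95  -0.09] Fbay [-1.  -0.7 -2.3]
False
low 15.01 tip [ 2.98 -0.12 -1.87] tilt [-1.000e-02 -1.799e+01  1.000e-02] Fbay [-0.5  0.3 -2.2]
True
contact 15.6 tip [  3.16  -0.02 -10.45] tilt [-0.000e+00 -1.803e+01  1.000e-02] Fbay [1.8 1.3 4.8]
c 15.7 tip [ 3.140e+00  1.000e-02 -1.041e+01] tilt [-0.000e+00 -1.803e+01  1.000e-02] Fbay [0.9 0.6 4.2]
```

It is in the recess, and contact on the step puts the bay 1.2 mm higher than modelled. I'll correct that and slide the lip under the ledge.

```bash
cat >> g.py <<'E'
BAY=BAY+BR.apply([0,0,.0012])
E
cat > r4.py <<'E'
from common import *
def mv(tip,a,v,g=None):
    p,q=place(tip,a,sg);return env.movel(p,velocity=v,frame=q,guard=g)
mv((3,0,-8),18,.03);st("raise",18)
print(mv((-4,0,-8.5),16,.02,8));st("a",16)
print(mv((-9,0,-9),13,.02,8));st("b",13)
print(mv((-15.5,0,-9),13,.015,6));st("c",13);env.hold(.1);st("c",13)
E
python3 r4.py
```

```text
raise 15.99 tip [ 2.94  0.02 -8.03] tilt [ -0.   -17.99  -0.  ] Fbay [ 0.7  0.4 -1.6]
False
a 16.43 tip [-3.93  0.03 -8.59] tilt [ 1.000e-02 -1.601e+01  0.000e+00] Fbay [-0.1  0.  -1.9]
False
b 16.82 tip [-8.72 -0.02 -9.  ] tilt [ 1.000e-02 -1.301e+01  2.000e-02] Fbay [-0.8  0.1 -2.3]
False
c 17.4 tip [-15.14   0.04  -9.  ] tilt [ 1.000e-02 -1.304e+01  1.000e-02] Fbay [ 3.8  0.7 -0.5]
c 17.5 tip [-1.517e+01  1.000e-02 -8.980e+00] tilt [ 1.000e-02 -1.303e+01  1.000e-02] Fbay [4.1 0.8 0. ]
```

```bash
cat > r5.py <<'E'
from common import *
def mv(tip,a,v,g=None):
    p,q=place(tip,a,sg);return env.movel(p,velocity=v,frame=q,guard=g)
mv((-13,0,-9),13,.02);env.hold(.35);st("step1",13)
for a in(9,6,3,1.5,.5,0):
    h=mv((-13,0,-8-a/13),a,.03,12);st(f"{a} {h}",a)
    if h: break
E
python3 r5.py
```

```text
step1 18.12 tip [-1.311e+01  1.000e-02 -9.000e+00] tilt [-0.000e+00 -1.299e+01 -1.000e-02] Fbay [-0.1  0.8 -2.6]
9 False 18.47 tip [-12.58  -0.07  -8.67] tilt [ 0.01 -9.05  0.05] Fbay [-0.7 -0.2 -1.4]
6 False 18.76 tip [-12.8   -0.03  -8.48] tilt [ 0.01 -6.08  0.02] Fbay [-0.4  0.  -1.7]
3 False 19.05 tip [-12.87  -0.12  -8.11] tilt [-0.01 -3.08  0.02] Fbay [-1.   0.6 -0. ]
1.5 False 19.3 tip [-13.14  -0.16  -7.88] tilt [-0.02 -1.52  0.01] Fbay [-1.2  0.2  1.1]
0.5 False 19.55 tip [-13.19  -0.21  -7.72] tilt [-0.03 -0.46  0.01] Fbay [-2.3 -0.6  3. ]
0 False 19.8 tip [-13.22  -0.22  -7.55] tilt [-0.04  0.04  0.01] Fbay [-2.2  0.5  6.8]
```

```bash
cat > r6.py <<'E'
from common import *
env.release();env.hold(.2)
p=env.sense()["position"]
env.movel(p+BR.apply([0,0,.09]),velocity=.12)
p,q=latch(0,70,sg);env.reach(p,q);env.hold(.2);s=env.sense();print(s["clock"],s["contact_force"].round(1),s["position"].round(4),p.round(4))
E
python3 r6.py
cat > v4.py <<'E'
from bench import env
from g import *
rc=BR;o=BAY+BR.apply([.0595,0,-.010])
Pl=np.array([[60,52,10],[60,-52,10],[-60,-52,10],[-60,52,10]])/1e3
Bm=np.array([[122,54,0],[122,-54,0],[-3,-54,0],[-3,54,0]])/1e3
m=BAY+BR.apply([.07,0,0]);T=[]
for cam,w in(("side",130),("scene",130),("wrist",400)):
    d=snap(env,cam,cam+"B");c=proj(d,m)[0];x0=int(max(0,min(640-w,c[0]-w/2)));h=int(w*.75);y0=int(max(0,min(480-h,c[1]-h/2)));k=400/w
    raw=cv2.resize(d["frame"][y0:y0+h,x0:x0+w,::-1],(400,300),interpolation=cv2.INTER_CUBIC);T.append(raw)
    if cam=="scene":
        im=raw.copy()
        for P,col in((BR.apply(Bm)+BAY,(0,255,0)),(rc.apply(Pl)+o,(0,0,255))): cv2.polylines(im,[np.int32((proj(d,P)-[x0,y0]+.5)*k)],True,col,1)
cv2.imwrite("pics/vB.png",np.vstack([np.hstack(T[:2]),np.hstack([T[2],im])]))
E
python3 v4.py
```

```text
22.2083 [-1.1  0.   0.2] [0.4915 0.2746 0.2091] [0.4911 0.2753 0.2096]
```

View pics/vB.png

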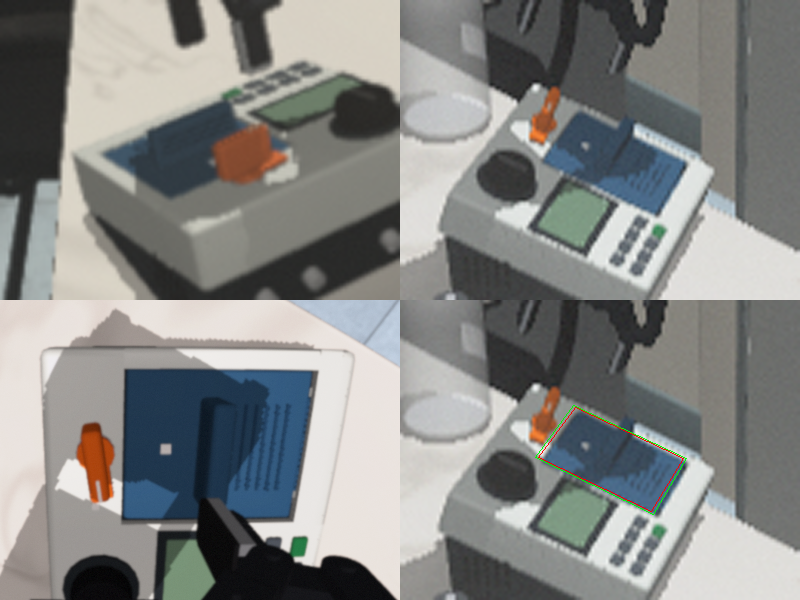

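The cover lies flush in the recess and its outline matches the seated prediction. The latch arm points left, clear of the cover. Next I'll grip the wing and turn it.

```bash
cat > r7.py <<'E'
from common import *
def s_(t):
    s=env.sense();print(t,round(s["clock"],2),"F",BR.inv().apply(s["contact_force"]).round(1),"T",BR.inv().apply(s["ft_torque"]).round(2),"gap",round(s["finger_gap"],3))
env.movel(latch(0,0,sg)[0],velocity=.08,guard=10);s_("down")
env.close_gripper(effort=30);s_("closed")
for th in np.linspace(.2,1.57,8):
    p,q=latch(th,0,sg)
    env.reach(p,q);s_(f"{th:.2f}")
env.hold(.2)
r=BR.inv()*R.from_quat(env.sense()["ee_rot"])*tool(R.identity(),sg).inv();print(r.as_euler("zyx"))
env.release();env.hold(.2);s_("open")
env.movel(latch(1.57,80,sg)[0],velocity=.12);s_("up")
for c in("wrist","side","scene"):snap(env,c,c+"C")
# orange mask long axis in deck plane (wrist)
d=load("wristC");f=cv2.cvtColor(d["frame"],cv2.COLOR_RGB2HSV);m=cv2.inRange(f,(2,150,40),(16,255,255))
ys,xs=np.nonzero(m);
P=[]
for u in zip(xs,ys):
    c,v=ray(d,u);n=BR.apply([0,0,1]);k=((BAY+n*.006-c)@n)/(v@n);P.append(BR.inv().apply(c+k*v-BAY))
P=np.array(P)*1e3;P=P[(abs(P[:,0]-135)<60)&(abs(P[:,1])<60)]
print(len(P),"min",P.min(0).round(),"max",P.max(0).round(),"axis",np.linalg.eigh(np.cov(P[:,:2].T))[1][:,1].round(2))
E
python3 r7.py
```

```text
down 23.38 F [0.3 0.5 0.2] T [0.   0.16 0.01] gap 1.003
closed 24.04 F [-8.1  4.5  3.3] T [0.6  1.42 0.05] gap 0.134
0.20 24.35 F [-8.9  5.2  3.2] T [0.68 1.46 0.08] gap 0.134
0.40 24.66 F [-8.4  3.9  3. ] T [0.64 1.52 0.05] gap 0.132
0.59 24.97 F [-9.4  3.2  3.4] T [0.62 1.58 0.05] gap 0.136
0.79 25.27 F [-10.5   4.4   2.4] T [0.59 1.65 0.02] gap 0.134
0.98 25.58 F [-10.7   3.4   2.2] T [0.52 1.76 0.12] gap 0.135
1.18 25.89 F [-10.    2.8   2.9] T [0.48 1.79 0.13] gap 0.137
1.37 26.2 F [-10.8   1.9   1.5] T [0.38 1.81 0.05] gap 0.133
1.57 26.51 F [-10.4   1.3   1.5] T [ 0.24  1.78 -0.  ] gap 0.134
[ 1.56942333e+00  3.66034402e-03 -1.26591137e-04]
open 27.62 F [-0.1  1.1  0.1] T [ 0.04  0.14 -0.  ] gap 1.0
up 28.43 F [-0.6 -0.2 -0.1] T [0.   0.12 0.04] gap 0.999
1712 min [108. -10.   6.] max [160.  12.   6.] axis [-1. -0.]
```

The latch arm now points straight down the slope, with its tip at bay x≈108. I'll do a quick check that the cover did not move, then hand in.

Run:
```python
from bench import env
from g import *
o=BAY+BR.apply([.0595,0,-.010]);r=[]
d=load("wristC");f=d["frame"].astype(int);m=((f[:,:,2]-f[:,:,0])>20)
P=[]
n=BR.apply([0,0,1])
for y,x in zip(*np.nonzero(m)):
    c,v=ray(d,(x,y));k=((BAY-c)@n)/(v@n);P.append(BR.inv().apply(c+k*v-BAY)*1e3)
P=np.array(P);P=P[(P[:,0]>-20)&(P[:,0]<135)&(abs(P[:,1])<70)];print(np.percentile(P[:,:2],[.5,99.5],axis=0).round(1).tolist())
print(env.hand_in(),env.sense()["clock"])
```

```text
[[11.8, -51.4], [120.8, 50.2]]
the job is handed in; nothing more can be done
the job is handed in; nothing more can be done
```

The cover is hooked under the ledge and lies flush, and the latch is turned to about 1.57 rad with its arm over the cover's top edge. The job was handed in at about 29 s of the 53 s allowed, but no verdict came back.

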